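Load the round check disc into its reader and start the check

ROBOT

A 7-joint arm with a two-finger parallel gripper is mounted at the origin on the work surface. World frame = base frame: x ahead of the robot, y to its left, z up, the work surface at z = 0. Lengths are in m, angles in rad, forces in N, time in s.
With the tool pointing down it reaches from about 0.425 to 0.875 m from the base axis. Payload 8.4 kg.
Tool frame: the origin (TCP) lies at the very end of the fingers, on their centre line; the grasp point (between the pads) lies 19 mm behind it; z points along the fingers, y is the line along which they close (so a half turn about z gives the same grasp; the last joint's range is limited). The gripper opens to 87 mm and grips with 3 to 60 N. Pads are 19 mm wide; open, the fingers measure 117 mm over their backs; the gripper's body (75 mm by 190 mm) begins 51 mm behind the grasp point.
Start: joints at [1.07, 0.333, 0.04, 1.465, -0.013, 1.343, -0.059], TCP at [0.254, -0.598, 0.197] pointing down, gripper open.
Joint ranges: [-2.58, 2.58], [-0.38, 2.09], [-1.3, 1.39], [0.25, 2.4], [-1.5, 4.64], [0.08, 2.09], [-2.65, 2.65]. Speed limits (rad/s): [2.22, 2.22, 2.79, 2.79, 3.14, 3.14, 3.14].

INTERFACE

Orientations are given as a unit quaternion [x, y, z, w].
In Python, from cell import manip gives the robot as it stands.
- The arm moves only by the shell command python3 -m inch 'ROWS' [OPENING] [FORCE]. ROWS is JSON, a list of rows, each an object of numbers: "tx", "ty", "tz": the shift along the tool's x, y, z in m; "twist": the turn about the tool's z in degrees. In form: [{"tx": .., "ty": .., "tz": .., "twist": ..}, ...]. A call has 1 to 12 rows; each row shifts and turns the commanded pose from where the row before left it, along the tool's axes as they then stand; what a row does not reach is not made up. A row lasts 1/10 s, in which the tool goes at most 50 mm and 8.59 degrees, less where a joint would pass 70% of its speed; a pose out of reach is approached as far as the arm can. A call with a gripper value outside its range is refused whole. OPENING is the opening, from -1 (shut) to 1 (fully open), set as the call begins (- or left out, the last holds). The fingers move at their own pace and stop on an object; FORCE is the grip in N (left out, the last holds). Time passes only in rows, so rows that do not move let the fingers close. It gives the time, the measured TCP pose, the force, the opening and the grip force at its end, in the units of the state.
- manip.sense(): the state, without advancing time (a new reading comes with each control period).
- manip.grab_frame(name): name is "scene" or "top" or "wrist"; returns a dict with "frame" (480x640x3 uint8, red, green, blue), "intrinsics" (3x3 intrinsics, pixels), "camera_from_world" (4x4, takes a point from world to camera coordinates). Camera axes: x right, y up, looking along -z (the intrinsics and any distortion apply to the point x, -y, -z); pixel columns grow to the right and rows downward; lengths in m; the calibration is good to about 2 mm. A picture is of the moment at which its call begins. There is no depth.
- manip.job_done(): hands the job in; it is judged then, once.
Trained networks look in a picture, given as the dict that the camera call returned (one of the last four; its "shot" number tells which), for a name from the list of things; names that differ only in an ending like _2 or _b are one class to them, and where a whole thing is asked for, a point or a joint stands for the part that bears it (a point fixed in the world has none). Each returns a list of dicts, best first, with "p" (0 to 1); they miss things now and then, are a little off and sometimes report something else, mostly with a low value. They report only what shows in the picture. A call takes as long as a camera call. They do not tell look-alikes from the thing itself.
- manip.boxes_of(picture, query): "centre" ([x, y, z] in m, in world coordinates, good to about 4 mm: the middle of the surface that is visible of it).
- manip.outline_of(picture, query): "mask" (480x640 bool, what is visible of it).
The state is a dict: "t": time; "qpos": joint angles; "qvel": joint speeds; "joint_efforts": joint torques, N m; "tcp_pos": TCP position; "ee_rot": TCP orientation; "force": force on the tool from outside, world axes, zero at the start; "torque": the same for the moment, N m; "finger_gap": finger opening in m; "grip_force": force on a finger pad.
Only numpy, scipy, OpenCV 4.12 (cv2) and the standard library are available. Lean on these libraries where they do the work, as an engineer would, in place of code of your own. Each camera call takes 0.05 s, during which the arm holds its last target. There are 200 camera calls.

TASK

Take the round purple check disc by its knob and set it, without dropping it, fully home in the reader whose well has the matching round outline; let go of it, then press that reader's green start button all the way down and release it. Leave the square plate where it lies, and do not press the other reader's button.

Things in the scene. Friction and masses are not known exactly. Their poses are not given: they have to be found in the camera images.
- round_disc: purple round disc, 84 mm diameter, 12 mm thick, lower edge bevelled 3 mm, with an upright white round knob in its middle (knob 28 mm diameter, from 12 to 48 mm above the underside); weighs about 150 g. Origin: centre of the underside, z up along the knob. It starts flat on a thin black mat (4 mm thick), one of two pieces lying there.
- square_plate: teal square plate, 72 x 72 x 12 mm, with an upright white round knob in its middle (knob 28 mm diameter, from 12 to 48 mm above the underside); weighs about 150 g. Origin: centre of the underside, z up along the knob. It starts on the same mat, with at least 40 mm between the two pieces; to be left alone.
- round_reader: low white bench reader, a fixed block 200 (x) x 130 (y) x 35 mm high, with a round well in its top and a green push button nearer the robot. Origin: centre of its underside; the well's centre is 35 mm along its +x, the button's axis 65 mm along its -x; its own yaw is within 0.2 rad of the robot's frame
- round_well (a point): centre of the mouth of the round well, level with the reader's deck (35 mm above the bench): well 89 mm diameter, 10 mm deep, black floor; a disc fully home has its underside 10 mm below this point. Axes as the reader's
- round_start_top (a point): centre of the top face of the green button (32 mm diameter) of the round-well reader; moves with the button. Unpressed, it stands 18 mm above the reader's deck (53 mm above the bench); the ring around the button is 12 mm high and 48 mm across
- round_start (a joint): travel of the green button of the round-well reader, m, 0 = up, 0.006 = fully down; it springs back by itself. Full press takes about 5 N
- square_reader: low white bench reader, a fixed block 200 (x) x 130 (y) x 35 mm high, with a square well (77 x 77 mm, 10 mm deep, too small for the disc) in its top and a green push button nearer the robot. Origin: centre of its underside; the well's centre is 35 mm along its +x, the button's axis 65 mm along its -x; its own yaw is within 0.2 rad of the robot's frame. Not used
- square_start (a joint): travel of the green button of the square-well reader, not to be pressed, m, 0 = up, 0.006 = fully down; it springs back by itself. Full press takes about 5 N
Mind the look-alikes: they are no part of the job. What is shaped like the round_reader but orange or turquoise is not meant.

How it is judged:
On the way, in this order (a step that is already met when the one before it is completed fails the run):
1. the round disc lies fully home in the round well, let go (horizontal distance between round_disc and round_well below 0.006 m and z of round_disc in the frame of round_well below -0.0075 m and angle between round_disc's own z axis and vertical below 0.05 rad and contact force between the fingers and round_disc below 0.1 N), for 0.2 s.
2. with the disc home, the round-well reader's button is pressed all the way down (horizontal distance between round_disc and round_well below 0.006 m and z of round_disc in the frame of round_well below -0.0075 m and angle between round_disc's own z axis and vertical below 0.05 rad and value of joint round_start above 0.005 m), for 0.05 s.
At the end, for the whole second after the job is handed in: Round disc at rest fully home in the round well (underside 7.5 mm or more below the deck, within 6 mm of its centre, tilt under 0.05 rad); that reader's button back up (within 1 mm); square plate within 30 mm of its start; other button up (within 1 mm) (horizontal distance between round_disc and round_well below 0.006 m and z of round_disc in the frame of round_well below -0.0075 m and angle between round_disc's own z axis and vertical below 0.05 rad and linear speed of round_disc below 0.02 m/s and value of joint each of round_start, square_start below 0.001 m and distance of square_plate from where it was at the start of the episode below 0.03 m); the robot touches nothing.
It fails at once if the square plate is moved more than 30 mm (distance of square_plate from where it was at the start of the episode above 0.03 m).
It fails at once if the other reader's button is pressed (more than 3 mm) (value of joint square_start above 0.003 m).
It fails at once if the disc is dropped (falls faster than 0.7 m/s out of the fingers, about 25 mm) (contact force between the fingers and round_disc below 0.1 N and linear speed of round_disc above 0.7 m/s).
It also fails if it takes over 45 s, if anything falls off the work surface, if the arm or the gripper's body presses on something with over 40 N, if the wrist force passes 120 N, or if a joint passes its speed limit or range.

## Working session

There is one attempt and no reset: what is moved stays moved. The work goes in short steps, Python scripts to look and compute and a shell command to move; the robot and the scene stay as the last step left them, time stands still between calls to the robot, and variables do not carry over. Pictures are saved under pics/ and viewed, at most 10 in all, crops included, and the job is handed in when it is done.

```bash
mkdir -p pics; ls; cat > h.py <<'E'
import numpy as np, cv2
from cell import manip
from scipy.spatial.transform import Rotation as R
def save(p,n): cv2.imwrite('pics/'+n,p['frame'][:,:,::-1])
def ray(p,u,v,z):
    K=np.array(p['intrinsics']);T=np.array(p['camera_from_world'])
    d=np.linalg.inv(K)@[u,v,1]; d=np.array([d[0],-d[1],-d[2]])
    d=T[:3,:3].T@d; o=-T[:3,:3].T@T[:3,3]
    return o+d*(z-o[2])/d[2]
def proj(p,P):
    K=np.array(p['intrinsics']);T=np.array(p['camera_from_world'])
    c=T[:3,:3]@P+T[:3,3]; q=K@[c[0],-c[1],-c[2]]; return q[:2]/q[2]
E
python3 - <<'E'
from h import *
s=manip.sense(); print(s['t'],s['tcp_pos'],s['ee_rot'],s['finger_gap'],s['force'])
p=manip.grab_frame('top'); save(p,'top.png'); print(p.keys())
for q in ['round_disc','square_plate','round_reader','square_reader','round_start']:
    for b in manip.boxes_of(p,q)[:4]: print(q,np.round(b['centre'],3),round(b['p'],2),np.round(proj(p,b['centre'])))
p=manip.grab_frame('scene'); save(p,'scene.png')
E
```

```text
pics
0.0 [ 0.25393183 -0.59779298  0.19624441] [ 9.79895611e-01  1.99509243e-01 -2.20644346e-04 -7.78255121e-04] 0.08682966904535046 [-0.12101529 -0.08927572  0.24600864]
dict_keys(['frame', 'intrinsics', 'camera_from_world', 'shot'])
round_disc [0.502 0.206 0.018] 0.59 [255. 226.]
square_plate [0.636 0.222 0.015] 0.77 [249. 175.]
round_reader [ 0.529 -0.008  0.032] 0.91 [339. 213.]
round_reader [0.211 0.392 0.033] 0.83 [178. 343.]
round_reader [ 0.225 -0.314  0.036] 0.7 [466. 333.]
square_reader [ 0.528 -0.231  0.033] 0.73 [427. 212.]
round_start [0.471 0.005 0.058] 0.66 [335. 234.]
round_start [0.147 0.398 0.056] 0.42 [173. 371.]
```

View pics/top.png

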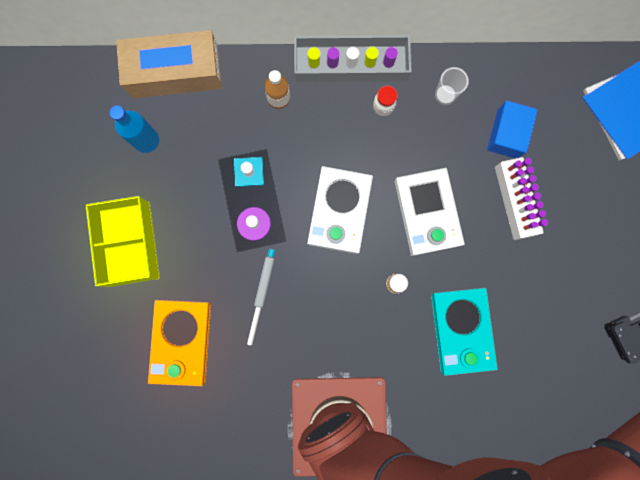

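View pics/scene.png

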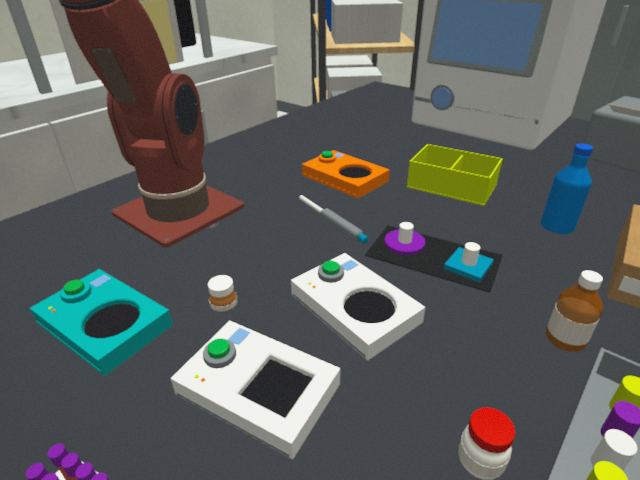

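The top view shows the white round reader (well ~342,196, button ~336,233), disc at (254,223) and plate at (249,171). The orange and turquoise readers are decoys. Next I refine by colour.

```bash
cat > meas.py <<'E'
from h import *
def cen(m,near):
    n,l,st,c=cv2.connectedComponentsWithStats(m.astype(np.uint8)); 
    i=min([i for i in range(1,n) if st[i,4]>60],key=lambda i:np.hypot(*(c[i]-near))); return l==i,c[i],st[i]
def ell(m):
    c=max(cv2.findContours(m.astype(np.uint8),0,1)[0],key=cv2.contourArea); return cv2.fitEllipse(cv2.convexHull(c))
E
python3 - <<'E'
from meas import *
p=manip.grab_frame('top'); f=p['frame'].astype(int); hsv=cv2.cvtColor(p['frame'],cv2.COLOR_RGB2HSV)
h,s,v=[hsv[...,i].astype(int) for i in range(3)]
def rep(n,m,near,z):
    mm,c,st=cen(m,near); e=ell(mm); print(n,np.round(e[0],1),np.round(e[1],1),np.round(ray(p,*e[0],z),4)); return mm
rep('disc',(h>130)&(h<160)&(s>80),(254,223),.016)
rep('knobD',(s<60)&(v>150),(251,221),.052)
rep('well',(v<70),(342,196),.035)
rep('btn',(h>55)&(h<85)&(s>100),(336,233),.053)
rep('knobP',(s<60)&(v>150),(247,169),.052)
E
python3 -m inch '[{"tz":-0.03,"tx":0.03},{"tx":0.04,"ty":-0.02,"tz":-0.02},{"tx":0.04,"ty":-0.03},{"tx":0.04,"ty":-0.03},{"tx":0.04,"ty":-0.03},{"tx":0.04,"ty":-0.03},{"tx":0.04,"ty":-0.03}]' 1
```

```text
disc [253.2 223.3] [34.2 34.6] [0.5081 0.2116 0.016 ]
knobD [251.9 221.5] [11.8 13.6] [0.5066 0.2101 0.052 ]
well [245.9 225.9] [28.8 34.3] [0.4986 0.2273 0.035 ]
btn [335.6 232.8] [11.4 11.8] [0.4753 0.0035 0.053 ]
knobP [247.  168.7] [11.4 15.2] [0.6408 0.2225 0.052 ]invalid input at $[0]: expected keys tx, ty, tz, twist
```

```bash
python3 -m inch '[{"tx":0.03,"ty":-0.015,"tz":-0.03,"twist":0},{"tx":0.04,"ty":-0.02,"tz":-0.02,"twist":0},{"tx":0.045,"ty":-0.022,"tz":0,"twist":0},{"tx":0.045,"ty":-0.022,"tz":0,"twist":0},{"tx":0.045,"ty":-0.022,"tz":0,"twist":0},{"tx":0.045,"ty":-0.022,"tz":0,"twist":0},{"tx":0.045,"ty":-0.022,"tz":0,"twist":0},{"tx":0.045,"ty":-0.022,"tz":0,"twist":0},{"tx":0,"ty":0,"tz":0,"twist":7.6},{"tx":0,"ty":0,"tz":0,"twist":7.7},{"tx":0,"ty":0,"tz":0,"twist":7.7}]' 1
python3 -c "
from h import *
s=manip.sense();print(s['tcp_pos'],R.from_quat(s['ee_rot']).as_matrix().round(3),s['qpos'])"
```

```text
t: 1.5
tcp_pos: [0.5017, -0.3115, 0.2471]
ee_rot: [1.0, -0.002, -0.0, 0.0]
force: [-0.1, 0.1, -0.9]
finger_gap: 0.0868
grip_force: 0.0
[ 0.50169439 -0.31153767  0.24714168] [[ 1.    -0.004 -0.   ]
 [-0.004 -1.    -0.   ]
 [-0.     0.    -1.   ]] [ 0.61004802  0.19912728 -0.15235419  1.53278861  0.03044812  1.41206392
 -1.11925489]
```

```bash
python3 -m inch '[{"tx":0,"ty":-0.045,"tz":0,"twist":0},{"tx":0,"ty":-0.045,"tz":0,"twist":0},{"tx":0,"ty":-0.045,"tz":0,"twist":0},{"tx":0,"ty":-0.045,"tz":0,"twist":0},{"tx":0,"ty":-0.045,"tz":0,"twist":0},{"tx":0,"ty":-0.045,"tz":0,"twist":0},{"tx":0,"ty":-0.04,"tz":0,"twist":0},{"tx":0,"ty":0,"tz":0,"twist":0},{"tx":0,"ty":0,"tz":0,"twist":0}]'
python3 - <<'E'
from h import *
p=manip.grab_frame('wrist');save(p,'w1.png')
print(proj(p,np.array([.475,.0035,.053])))
E
```

```text
t: 2.4
tcp_pos: [0.5013, -0.0013, 0.2474]
ee_rot: [1.0, 0.001, 0.0, 0.0]
force: [0.0, -0.7, 0.5]
finger_gap: 0.087
grip_force: 0.0
[312.04277518 231.77799674]
```

View pics/w1.png

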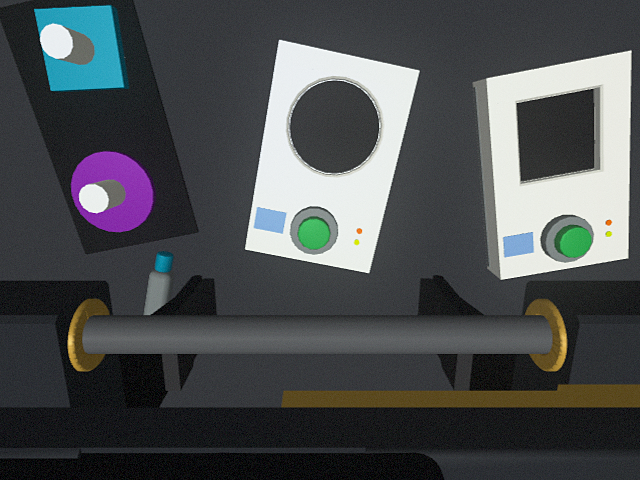

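The wrist view shows the round well at ~(335,126), its button at (314,233) and the disc at ~(112,191). Now I fit them.

```bash
python3 - <<'E'
from meas import *
p=manip.grab_frame('wrist'); hsv=cv2.cvtColor(p['frame'],cv2.COLOR_RGB2HSV)
h,s,v=[hsv[...,i].astype(int) for i in range(3)]
def rep(n,m,near,z):
    mm,c,st=cen(m,near); e=ell(mm); a=ray(p,*e[0],z)
    d=np.linalg.norm(ray(p,e[0][0]+e[1][1]/2,e[0][1],z)-a)*2
    print(n,np.round(e[0],1),np.round(e[1],1),np.round(a,4),'dia',d.round(4)); return a
rep('disc',(h>130)&(h<160)&(s>80),(112,191),.016)
rep('knobD',(s<40)&(v>190),(94,198),.052)
w=rep('well',(v<200),(335,126),.035)
b=rep('btn',(h>55)&(h<85)&(s>100),(314,233),.053)
print(np.linalg.norm((w-b)[:2]),np.degrees(np.arctan2(*(w-b)[1::-1])))
print(manip.sense()['tcp_pos'])
E
```

```text
disc [111.7 191.3] [79.  88.6] [0.5084 0.2084 0.016 ] dia 0.091
knobD [ 91.8 198.7] [27.  30.8] [0.507  0.2099 0.052 ] dia 0.0291
well [332.3 125.4] [95.6 99.7] [ 0.5738 -0.0169  0.035 ] dia 0.0938
btn [312.1 232.6] [32.  32.7] [0.4742 0.0021 0.053 ] dia 0.0315
0.10139901817643263 -10.831658412817081
[ 0.50135171 -0.00322527  0.24713627]
```

Spacing and diameters check out. Moving over the disc.

```bash
python3 -m inch '[{"tx":0.006,"ty":-0.045,"tz":0,"twist":0},{"tx":0,"ty":-0.045,"tz":0.02,"twist":0},{"tx":0,"ty":-0.045,"tz":0.03,"twist":0},{"tx":0,"ty":-0.045,"tz":0.03,"twist":0},{"tx":0,"ty":-0.033,"tz":0.03,"twist":0},{"tx":0,"ty":0,"tz":0.03,"twist":0},{"tx":0,"ty":0,"tz":0,"twist":0},{"tx":0,"ty":0,"tz":0,"twist":0},{"tx":0,"ty":0,"tz":0,"twist":0}]'
python3 - <<'E'
from meas import *
p=manip.grab_frame('wrist');save(p,'w2.png');print(proj(p,np.array([.507,.21,.052])))
hsv=cv2.cvtColor(p['frame'],cv2.COLOR_RGB2HSV)
h,s,v=[hsv[...,i].astype(int) for i in range(3)]
mm,c,st=cen((h>130)&(h<160)&(s>80),(320,240));print(c,st,ray(p,*ell(mm)[0],.016))
print(manip.sense()['tcp_pos'])
E
```

```text
t: 3.4
tcp_pos: [0.5088, 0.2031, 0.1134]
ee_rot: [1.0, -0.001, 0.001, -0.0]
force: [0.5, 0.8, 0.4]
finger_gap: 0.087
grip_force: 0.0
[306.51765747 246.61194777]
[307.7204091  227.79131234] [ 249  173  118  115 8702] [0.50873207 0.21012524 0.016     ]
[0.50878335 0.20335404 0.11356959]
```

View pics/w2.png

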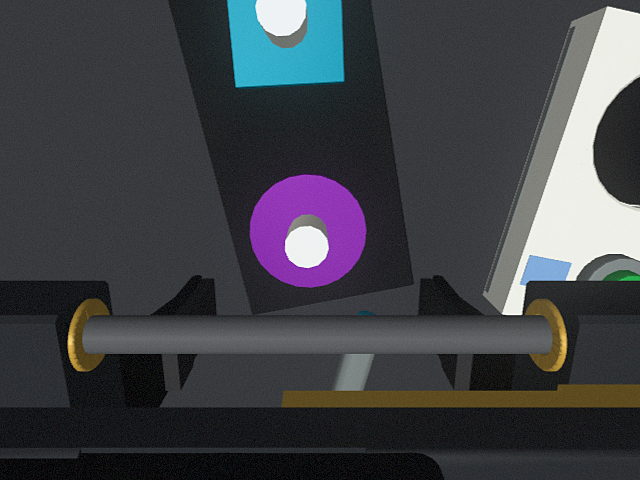

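Disc at (307,228), knob at (307,247), both clear of the fingers; shift 7 mm in +y and go down to z≈0.021.

```bash
python3 -m inch '[{"tx":0,"ty":-0.007,"tz":0.02,"twist":0},{"tx":0,"ty":0,"tz":0.03,"twist":0},{"tx":0,"ty":0,"tz":0.025,"twist":0},{"tx":0,"ty":0,"tz":0.012,"twist":0},{"tx":0,"ty":0,"tz":0.004,"twist":0},{"tx":0,"ty":0,"tz":0,"twist":0},{"tx":0,"ty":0,"tz":0,"twist":0}]'
```

```text
t: 4.15
tcp_pos: [0.5083, 0.2116, 0.0221]
ee_rot: [1.0, 0.0, 0.001, -0.0]
force: [0.0, 0.4, 0.9]
finger_gap: 0.087
grip_force: 0.0
```

```bash
python3 -m inch '[{"tx":0,"ty":0,"tz":0,"twist":0},{"tx":0,"ty":0,"tz":0,"twist":0},{"tx":0,"ty":0,"tz":0,"twist":0},{"tx":0,"ty":0,"tz":0,"twist":0},{"tx":0,"ty":0,"tz":0,"twist":0},{"tx":0,"ty":0,"tz":0,"twist":0},{"tx":0,"ty":0,"tz":0,"twist":0},{"tx":0,"ty":0,"tz":0,"twist":0}]' -1 25
```

```text
t: 4.95
tcp_pos: [0.5073, 0.2112, 0.0207]
ee_rot: [1.0, 0.0, -0.0, -0.0]
force: [-0.0, -0.0, -0.2]
finger_gap: 0.031
grip_force: 0.0
```

```bash
python3 -m inch '[{"tx":0,"ty":0,"tz":0,"twist":0},{"tx":0,"ty":0,"tz":0,"twist":0},{"tx":0,"ty":0,"tz":0,"twist":0},{"tx":0,"ty":0,"tz":0,"twist":0}]'
```

```text
t: 5.35
tcp_pos: [0.5072, 0.2112, 0.0207]
ee_rot: [1.0, 0.0, -0.0, 0.0]
force: [1.8, 0.7, -0.2]
finger_gap: 0.0268
grip_force: 25.0
```

```bash
python3 -m inch '[{"tx":0,"ty":0,"tz":-0.01,"twist":0},{"tx":0,"ty":0,"tz":-0.02,"twist":0},{"tx":0,"ty":0,"tz":-0.03,"twist":0},{"tx":0,"ty":0,"tz":-0.02,"twist":0},{"tx":0.01,"ty":0.02,"tz":-0.01,"twist":0},{"tx":0.01,"ty":0.04,"tz":0,"twist":0},{"tx":0.01,"ty":0.045,"tz":0,"twist":0},{"tx":0.01,"ty":0.04,"tz":0,"twist":0},{"tx":0.01,"ty":0.04,"tz":0,"twist":0},{"tx":0.01,"ty":0.03,"tz":0,"twist":0},{"tx":0.006,"ty":0.013,"tz":0,"twist":0},{"tx":0,"ty":0,"tz":0,"twist":0}]'
python3 - <<'E'
from meas import *
manip.grab_frame('wrist');manip.grab_frame('wrist')
p=manip.grab_frame('wrist');save(p,'w3.png')
print(manip.sense()['tcp_pos'],manip.sense()['finger_gap'])
E
```

```text
t: 6.55
tcp_pos: [0.5739, -0.0187, 0.111]
ee_rot: [1.0, -0.001, 0.0, 0.0]
force: [0.5, 0.6, -1.1]
finger_gap: 0.0269
grip_force: 25.0
[ 0.5730184  -0.01445476  0.11088145] 0.026741627987565207
```

View pics/w3.png

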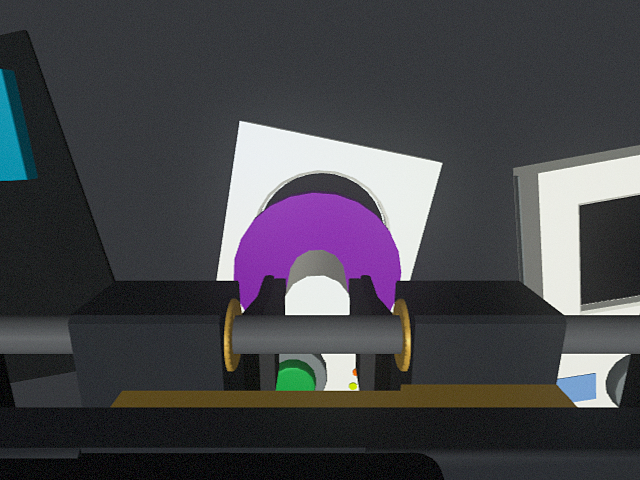

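The disc hangs level from the fingers, slightly nearer than the visible well arc (top ~(321,171)). I measure both centres.

```bash
cat > fit.py <<'E'
from meas import *
from scipy.optimize import least_squares
p=manip.grab_frame('wrist'); hsv=cv2.cvtColor(p['frame'],cv2.COLOR_RGB2HSV)
h,s,v=[hsv[...,i].astype(int) for i in range(3)]
tz=manip.sense()['tcp_pos'][2]
pur=(h>130)&(h<160)&(s>80)
def circ(px,z,r=None):
    P=np.array([ray(p,u,w,z)[:2] for u,w in px]); x0=[*P.mean(0)]+([] if r else [.042])
    f=lambda x:np.hypot(*(P-x[:2]).T)-(r or x[2])
    o=least_squares(f,x0,loss='soft_l1',f_scale=.0005); return o.x.round(4),np.sqrt((f(o.x)**2).mean()).round(5)
# disc: first purple row in each column (upper edge)
cols=[u for u in range(640) if pur[:,u].sum()>10]
d=[(u,np.argmax(pur[:,u])-.5) for u in cols[6:-6]]
d=[q for q in d if q[1]<265]
print('disc',circ(d,tz-.0047),circ(d,tz-.0047,.042),len(d))
# well: going up from the disc edge, last dark pixel before bright deck
w=[]
for u,y in d:
    y=int(y)-2
    if v[y,u]<130:
        while y>0 and v[y,u]<210: y-=1
        if 120<y: w.append((u,y+.5))
print('well',circ(w,.035),circ(w,.035,.0465),circ(w,.035,.0445),len(w))
print(manip.sense()['tcp_pos'].round(4) if hasattr(manip.sense()['tcp_pos'],'round') else manip.sense()['tcp_pos'])
E
python3 fit.py
```

```text
disc (array([ 0.5748, -0.0141,  0.0407]), np.float64(0.01092)) (array([ 0.5733, -0.0141]), np.float64(0.01078)) 164
well (array([ 0.5778, -0.0173,  0.0398]), np.float64(0.00069)) (array([ 0.5703, -0.0155]), np.float64(0.0014)) (array([ 0.5725, -0.0159]), np.float64(0.00113)) 114
[ 0.573  -0.0143  0.1109]
```

```bash
python3 -m inch '[{"tx":0,"ty":0.0025,"tz":0.015,"twist":0},{"tx":0,"ty":0,"tz":0.02,"twist":0},{"tx":0,"ty":0,"tz":0.01,"twist":0},{"tx":0,"ty":0,"tz":0,"twist":0},{"tx":0,"ty":0,"tz":0,"twist":0},{"tx":0,"ty":0,"tz":0,"twist":0}]'
python3 fit.py; python3 -c "
from h import *
p=manip.grab_frame('wrist');save(p,'w4.png')"
```

```text
t: 7.35
tcp_pos: [0.5739, -0.019, 0.0664]
ee_rot: [1.0, 0.0, 0.001, -0.0]
force: [-0.4, -0.4, -1.7]
finger_gap: 0.0269
grip_force: 25.0
disc (array([ 0.5756, -0.0186,  0.0407]), np.float64(0.01031)) (array([ 0.5741, -0.0187]), np.float64(0.01021)) 163
well (array([ 0.5792, -0.0172,  0.0387]), np.float64(0.00064)) (array([ 0.571 , -0.0179]), np.float64(0.00117)) (array([ 0.5731, -0.0178]), np.float64(0.00097)) 122
[ 0.5739 -0.0191  0.0665]
```

View pics/w4.png

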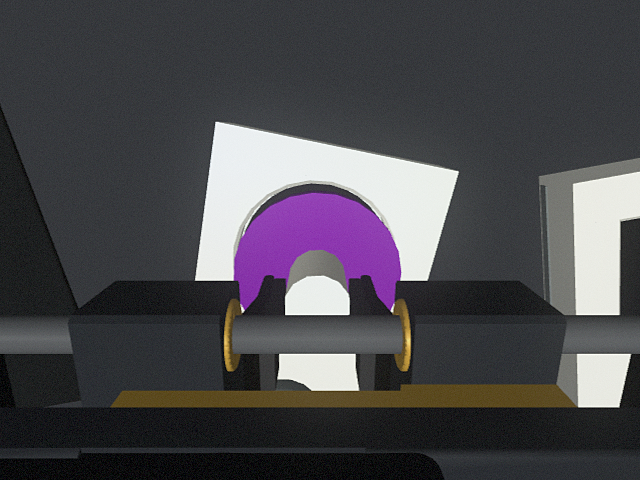

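The well arc's middle is ~(314), the disc's ~(318): shift ~1.5 mm toward +y and descend.

```bash
python3 -m inch '[{"tx":0,"ty":-0.0015,"tz":0.006,"twist":0},{"tx":0,"ty":0,"tz":0.006,"twist":0},{"tx":0,"ty":0,"tz":0.004,"twist":0},{"tx":0,"ty":0,"tz":0.004,"twist":0},{"tx":0,"ty":0,"tz":0.003,"twist":0},{"tx":0,"ty":0,"tz":0,"twist":0},{"tx":0,"ty":0,"tz":0,"twist":0}]'
```

```text
t: 8.15
tcp_pos: [0.5734, -0.0177, 0.0427]
ee_rot: [1.0, 0.0, 0.0, -0.0]
force: [0.6, 0.3, -1.6]
finger_gap: 0.0266
grip_force: 25.0
```

```bash
python3 -m inch '[{"tx":0,"ty":0,"tz":0.0015,"twist":0},{"tx":0,"ty":0,"tz":0,"twist":0},{"tx":0,"ty":0,"tz":0,"twist":0}]'
```

```text
t: 8.45
tcp_pos: [0.5737, -0.0177, 0.0416]
ee_rot: [1.0, 0.0, 0.0, 0.0]
force: [-1.0, 0.3, 3.2]
finger_gap: 0.0268
grip_force: 25.0
```

Floor contact at the expected height; release and rise.

```bash
python3 -m inch '[{"tx":0,"ty":0,"tz":0,"twist":0},{"tx":0,"ty":0,"tz":0,"twist":0},{"tx":0,"ty":0,"tz":0,"twist":0},{"tx":0,"ty":0,"tz":0,"twist":0},{"tx":0,"ty":0,"tz":0,"twist":0},{"tx":0,"ty":0,"tz":0,"twist":0},{"tx":0,"ty":0,"tz":0,"twist":0}]' 0.6
python3 -m inch '[{"tx":0,"ty":0,"tz":-0.01,"twist":0},{"tx":0,"ty":0,"tz":-0.03,"twist":0},{"tx":0,"ty":0,"tz":-0.04,"twist":0},{"tx":0,"ty":0,"tz":-0.04,"twist":0},{"tx":-0.04,"ty":0,"tz":-0.02,"twist":0},{"tx":-0.04,"ty":0,"tz":0,"twist":0},{"tx":-0.03,"ty":0,"tz":0,"twist":0},{"tx":0,"ty":0,"tz":0,"twist":0},{"tx":0,"ty":0,"tz":0,"twist":0}]' -1
python3 - <<'E'
from h import *
p=manip.grab_frame('wrist');save(p,'w5.png');print(manip.sense()['tcp_pos'],manip.sense()['finger_gap'])
E
```

```text
t: 9.15
tcp_pos: [0.5733, -0.0177, 0.0412]
ee_rot: [1.0, 0.0, -0.0, -0.0]
force: [0.6, -0.0, 1.0]
finger_gap: 0.068
grip_force: 0.0
t: 10.05
tcp_pos: [0.4635, -0.0179, 0.1823]
ee_rot: [1.0, 0.0, 0.001, 0.0]
force: [0.2, -0.7, -0.6]
finger_gap: 0.0061
grip_force: 0.0
[ 0.46405422 -0.01781431  0.18204696] 0.003956229373234635
```

View pics/w5.png

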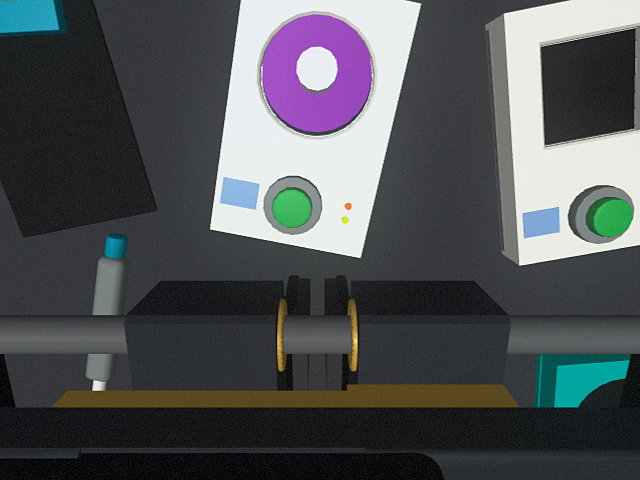

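The disc sits concentrically in the round well (317,72), the button is at (292,208), the other reader is untouched. Aligning over the button.

```bash
python3 - <<'E'
from meas import *
p=manip.grab_frame('wrist'); hsv=cv2.cvtColor(p['frame'],cv2.COLOR_RGB2HSV)
h,s,v=[hsv[...,i].astype(int) for i in range(3)]
for m,n,z in [((h>55)&(h<85)&(s>100),(292,208),.053),((h>130)&(h<160)&(s>80),(317,72),.037)]:
    print(ray(p,*ell(cen(m,n)[0])[0],z).round(4))
print(manip.sense()['tcp_pos'])
E
```

```text
[0.474 0.002 0.053]
[ 0.5745 -0.0174  0.037 ]
[ 0.4641944  -0.01769357  0.18174539]
```

```bash
python3 -m inch '[{"tx":0.01,"ty":-0.02,"tz":0.02,"twist":0},{"tx":0,"ty":0,"tz":0.04,"twist":0},{"tx":0,"ty":0,"tz":0.04,"twist":0},{"tx":0,"ty":0,"tz":0.018,"twist":0},{"tx":0,"ty":0,"tz":0,"twist":0},{"tx":0,"ty":0,"tz":0,"twist":0},{"tx":0,"ty":0,"tz":0,"twist":0}]'
```

```text
t: 10.85
tcp_pos: [0.4747, 0.0024, 0.0646]
ee_rot: [1.0, 0.0, 0.001, -0.0]
force: [-0.5, -0.4, 0.4]
finger_gap: 0.0006
grip_force: 0.0
```

```bash
python3 -m inch '[{"tx":0,"ty":0,"tz":0.008,"twist":0},{"tx":0,"ty":0,"tz":0.005,"twist":0},{"tx":0,"ty":0,"tz":0.003,"twist":0},{"tx":0,"ty":0,"tz":0.002,"twist":0},{"tx":0,"ty":0,"tz":0.001,"twist":0},{"tx":0,"ty":0,"tz":0,"twist":0},{"tx":0,"ty":0,"tz":0,"twist":0}]'
```

```text
t: 11.55
tcp_pos: [0.4734, 0.0022, 0.0443]
ee_rot: [1.0, 0.0, 0.0, -0.0]
force: [0.7, 0.6, 0.0]
finger_gap: 0.0007
grip_force: 0.0
```

Height is below the button's stop yet there is no force — check.

```bash
python3 - <<'E'
from h import *
for i in range(3):
    p=manip.grab_frame('scene'); s=manip.sense(); print(s['t'],s['tcp_pos'].tolist() if hasattr(s['tcp_pos'],'tolist') else s['tcp_pos'],s['force'],s['qpos'])
u,v=proj(p,np.array([.474,.002,.053])).astype(int); print(u,v)
c=p['frame'][max(0,v-90):v+90,max(0,u-120):u+120,::-1]; cv2.imwrite('pics/s2.png',cv2.resize(c,None,fx=3,fy=3))
E
```

```text
11.6 [0.47345021376125607, 0.002246566335913721, 0.04431348984697347] [ 1.12701069 -0.32339263  0.07714711] [ 0.35373176  0.1550571  -0.48131648  2.03769687  0.08688634  0.96779454
 -1.74245708]
11.65 [0.4734722160867493, 0.0022313839827397394, 0.04435052448630979] [-0.29613632 -0.2148548   1.1630651 ] [ 0.3537553   0.1549844  -0.48134914  2.03768758  0.08693509  0.96779662
 -1.74247247]
11.7 [0.47345929852597846, 0.002271986019347433, 0.04432796814964861] [1.13962956 0.70683159 0.21519469] [ 0.35371004  0.15499708 -0.48136575  2.03772975  0.08690817  0.96774539
 -1.74249741]
330 266
```

View pics/s2.png

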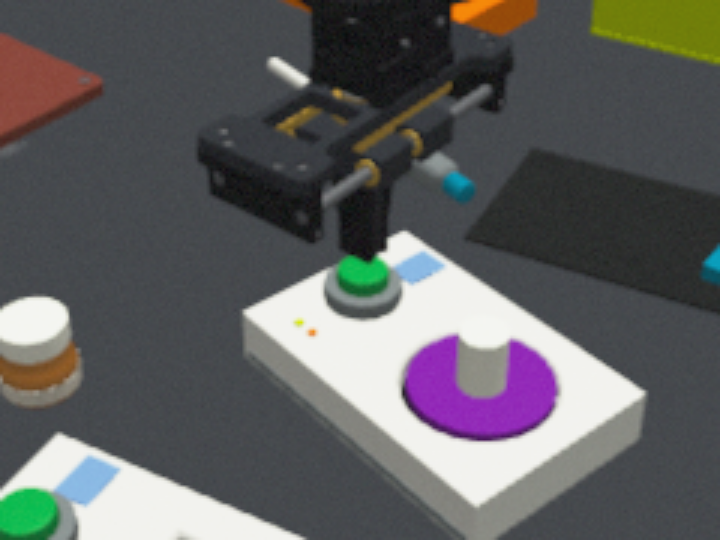

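Picture: the fingertips sit right at/above the button top, which is still up, and there is no force; continue in small steps.

```bash
python3 -m inch '[{"tx":0,"ty":0,"tz":0.0015,"twist":0},{"tx":0,"ty":0,"tz":0.001,"twist":0},{"tx":0,"ty":0,"tz":0,"twist":0},{"tx":0,"ty":0,"tz":0,"twist":0}]'; python3 -m inch '[{"tx":0,"ty":0,"tz":0.0015,"twist":0},{"tx":0,"ty":0,"tz":0.001,"twist":0},{"tx":0,"ty":0,"tz":0,"twist":0},{"tx":0,"ty":0,"tz":0,"twist":0}]'
```

```text
t: 12.1
tcp_pos: [0.4733, 0.0022, 0.0416]
ee_rot: [1.0, 0.0, -0.0, -0.0]
force: [-0.9, 0.1, 0.1]
finger_gap: 0.0007
grip_force: 0.0
t: 12.5
tcp_pos: [0.4733, 0.0023, 0.0392]
ee_rot: [1.0, 0.0, -0.0, -0.0]
force: [0.6, 0.8, 0.0]
finger_gap: 0.0007
grip_force: 0.0
```

```bash
python3 -m inch '[{"tx":0,"ty":0,"tz":0.0015,"twist":0},{"tx":0,"ty":0,"tz":0.0015,"twist":0},{"tx":0,"ty":0,"tz":0,"twist":0},{"tx":0,"ty":0,"tz":0,"twist":0}]'; python3 - <<'E'
from h import *
p=manip.grab_frame('scene')
for z in (.039,.053): print(proj(p,np.array([.4735,.0022,z])))
u,v=proj(p,np.array([.474,.002,.053])).astype(int); print(u,v,manip.sense()['force'])
c=p['frame'][v-40:v+40,u-50:u+50,::-1]; cv2.imwrite('pics/s3.png',cv2.resize(c,None,fx=6,fy=6,interpolation=2))
E
```

```text
t: 12.9
tcp_pos: [0.4733, 0.0023, 0.0361]
ee_rot: [1.0, 0.0, -0.0, -0.0]
force: [0.4, 1.1, 0.9]
finger_gap: 0.0006
grip_force: 0.0
[330.1371963  272.24809349]
[330.14414953 266.12514929]
330 266 [-0.27497143 -0.57630701 -0.27405773]
```

View pics/s3.png

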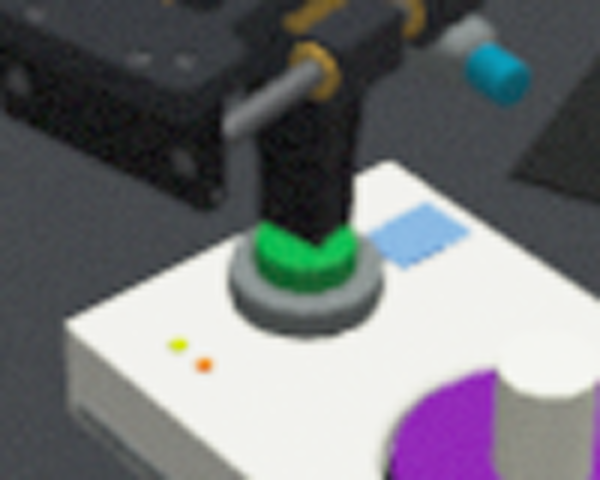

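The tips cover the middle of the button top and are still just above or at it, so the closed fingertips evidently end short of the nominal TCP. Continue down.

```bash
python3 -m inch '[{"tx":0,"ty":0,"tz":0.0015,"twist":0},{"tx":0,"ty":0,"tz":0.0015,"twist":0},{"tx":0,"ty":0,"tz":0,"twist":0},{"tx":0,"ty":0,"tz":0,"twist":0}]';python3 -m inch '[{"tx":0,"ty":0,"tz":0.0015,"twist":0},{"tx":0,"ty":0,"tz":0.0015,"twist":0},{"tx":0,"ty":0,"tz":0,"twist":0},{"tx":0,"ty":0,"tz":0,"twist":0}]'
```

```text
t: 13.35
tcp_pos: [0.4733, 0.0023, 0.0331]
ee_rot: [1.0, 0.0, -0.0, -0.0]
force: [0.1, -0.2, -0.0]
finger_gap: 0.0004
grip_force: 0.0
t: 13.75
tcp_pos: [0.4735, 0.0022, 0.0303]
ee_rot: [1.0, 0.0, 0.0, -0.0]
force: [0.1, 0.8, 2.2]
finger_gap: 0.0004
grip_force: 1.2
```

Contact begins (2.2 N). Press the remaining travel.

```bash
python3 -m inch '[{"tx":0,"ty":0,"tz":0.0015,"twist":0},{"tx":0,"ty":0,"tz":0.0015,"twist":0},{"tx":0,"ty":0,"tz":0.001,"twist":0},{"tx":0,"ty":0,"tz":0,"twist":0},{"tx":0,"ty":0,"tz":0,"twist":0}]'; python3 -m inch '[{"tx":0,"ty":0,"tz":0.001,"twist":0},{"tx":0,"ty":0,"tz":0.001,"twist":0},{"tx":0,"ty":0,"tz":0,"twist":0},{"tx":0,"ty":0,"tz":0,"twist":0}]'
```

```text
t: 14.25
tcp_pos: [0.4735, 0.0023, 0.0263]
ee_rot: [1.0, 0.0, 0.0, -0.0]
force: [-0.7, 0.7, 4.6]
finger_gap: 0.0005
grip_force: 2.3
t: 14.65
tcp_pos: [0.4737, 0.0023, 0.0257]
ee_rot: [1.0, 0.0, 0.0, 0.0]
force: [-7.7, 0.4, 23.5]
finger_gap: 0.0004
grip_force: 12.0
```

Hard stop reached (23 N). Release, rise, and check.

```bash
python3 -m inch '[{"tx":0,"ty":0,"tz":-0.005,"twist":0},{"tx":0,"ty":0,"tz":-0.02,"twist":0},{"tx":0,"ty":0,"tz":-0.04,"twist":0},{"tx":0,"ty":0,"tz":-0.04,"twist":0},{"tx":0,"ty":0,"tz":-0.04,"twist":0},{"tx":0,"ty":0,"tz":-0.01,"twist":0},{"tx":0,"ty":0,"tz":0,"twist":0},{"tx":0,"ty":0,"tz":0,"twist":0},{"tx":0,"ty":0,"tz":0,"twist":0},{"tx":0,"ty":0,"tz":0,"twist":0}]'
python3 - <<'E'
from meas import *
p=manip.grab_frame('wrist');save(p,'w6.png'); hsv=cv2.cvtColor(p['frame'],cv2.COLOR_RGB2HSV)
h,s,v=[hsv[...,i].astype(int) for i in range(3)]
for m,w,z in [((h>55)&(h<85)&(s>100),(.474,.002,.053),.053),((h>130)&(h<160)&(s>80),(.5745,-.0174,.037),.037)]:
    mm,c,st=cen(m,proj(p,np.array(w))); e=ell(mm); print(np.round(e[0]),np.round(e[1],1),ray(p,*e[0],z).round(4))
E
```

```text
t: 15.65
tcp_pos: [0.4725, 0.0022, 0.1777]
ee_rot: [1.0, 0.0, -0.001, -0.0]
force: [-0.0, 0.1, -0.0]
finger_gap: 0.0003
grip_force: 0.0
[317. 219.] [39.5 40.5] [0.4742 0.0022 0.053 ]
[343.  84.] [111.  118.1] [ 0.5746 -0.0173  0.037 ]
```

View pics/w6.png

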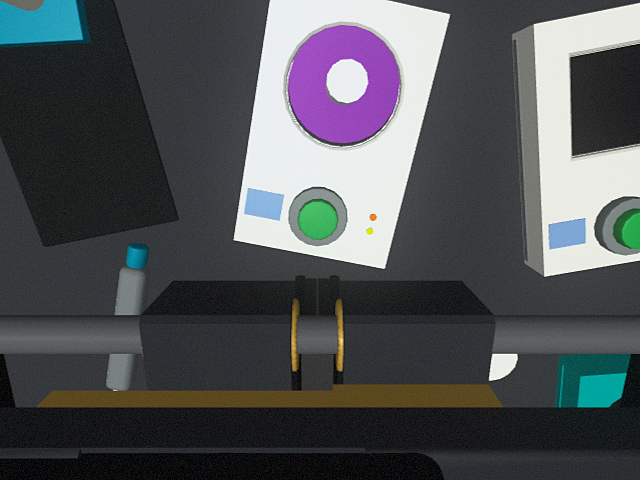

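The disc is still seated in the well (343,84), the button is back up (317,219), and the arm is clear.

```bash
python3 -c "
from cell import manip
print(manip.job_done())"
```

```text
the job is handed in; nothing more can be done
None
```

The round disc is set home in the white round-well reader and let go, its green button was pressed to the stop (about 23 N) and sprang back, and the job is handed in at about 16 s; no verdict came back, and the last picture shows the disc seated and the button up.

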